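# Set the router lift dial to the set line

## Task

Set the router lift: with a fingertip against the upright tab on the round dial, gently push the dial round, either way, until its index line lines up with the one long scale line (the one that runs out onto the lug at the collar's edge), then leave the dial standing there and take the hand away. Only push the tab, never pinch it between the fingers, and leave the other things on the bench where they are.

Things in the scene. Friction and masses are not known exactly. Their poses are not given: they have to be found in the camera images.
- lift: Grey painted bed plate of a router lift, fixed to the bench, 210 mm (its x) by 350 mm (its y, from -110 to +240) by 20 mm thick. Origin on the bench (z = 0) directly under the dial's axis. A steel collet 34 mm across stands 41 mm above the bench at y = +175.
- collar: Fixed round aluminium scale collar, 200 mm diameter, top 28 mm above the bench, at any yaw. Origin on the dial's axis, 20 mm above the bench; z up; x runs along the one long black scale line (5 mm wide, radius 82 to 118 mm), which runs out onto a lug 22 mm wide that sticks out 18 mm past the edge. All other scale lines are thin 7 mm ticks, one each 15 degrees.
- set_line (a point): Point over the long scale line, 84 mm from the dial's axis, 34 mm above the bench (6 mm above the line).
- axis (a point): Point on the dial's upright turning axis at the height of the dial's top face, 34 mm above the bench.
- dial: Aluminium dial, 156 mm diameter, flat top 34 mm above the bench, inside the collar. Turns either way, no end stop within a turn, about an upright axis through its origin (20 mm above the bench). Takes 0.12 N m (2 N at the tab), stays where left. x runs along its black index line (5 mm wide, radius 31 to 77 mm, with a diamond). A hub 36 mm across stands 5 mm above the face.
- tab (a point): Centre of the dial's only finger tab, 49 mm above the bench, 58 mm from the axis, opposite the index line: an upright black block fixed to the dial, 28 mm (radial) by 16 mm by 30 mm high, its top 64 mm above the bench, with a rubber pad on each flat side (24 mm across the pads).
- index_tip (a point): Outer end of the dial's index line, 76 mm from the axis, 34 mm above the bench.
- pad_left (a point): Rubber pad on the tab's side that faces the dial's +y; centre of its outer face, 49 mm above the bench, 58 mm from the axis; 22 mm (radial) by 4 mm by 24 mm high. Pushing it turns the dial counter-clockwise seen from above.
- pad_right (a point): The same on the tab's opposite side (the dial's -y). Pushing it turns the dial clockwise seen from above.
- glue: Loose glue bottle, 60 mm diameter, 140 mm tall, origin under its centre. Bystander.
- wax: Loose low steel tin, 70 mm diameter, 35 mm tall, origin under its centre. Bystander.
- offcut: Loose wooden offcut 90 x 45 x 25 mm, origin under its centre. Bystander.
- driver: Loose screwdriver lying on the bench beyond the bed plate. Bystander.

How it is judged:
By the outcome, as a careful person would: the job done as asked, in the order asked, and still so for the second after the job is handed in, with the robot touching nothing.
It also fails if it takes over 67 s, if anything falls off the work surface, if the arm or the gripper's body presses on something with over 40 N, if the wrist force passes 120 N, or if a joint passes its speed limit or range.

## Robot

A 6-joint arm with a two-finger parallel gripper is mounted at the origin on the work surface. World frame = base frame: x ahead of the robot, y to its left, z up, the work surface at z = 0. Lengths are in m, angles in rad, forces in N, time in s.
With the tool pointing down it reaches from about 0.25 to 0.775 m from the base axis. Payload 4 kg.
Tool frame: the origin (TCP) lies midway between the tips of the shut fingers; the grasp point (between the pads) lies 19 mm behind it (robot.pinch_z is the distance from the TCP to the grasp point, in m); x points along the fingers, y is the direction in which the jaws open and shut, and the axes are right-handed (so a half turn about x gives the same grasp; the last joint's range is limited). The gripper opens to 94 mm and grips with 3 to 60 N. Pads are 16 mm wide; open, the fingers measure 119 mm over their backs; the gripper's body (75 mm by 177 mm) begins 78 mm behind the grasp point.
Start: joints at [-1.39, 0.087, 1.371, -0, 1.684, -0.103], TCP at [0.154, -0.528, 0.206] pointing down, gripper open.
Joint ranges: [-3.1, 3.1], [-0.76, 2.03], [0.27, 2.55], [-1.08, 4.22], [0.17, 2.65], [-2.57, 2.57]. Speed limits (rad/s): [2.79, 2.79, 3.14, 3.14, 3.14, 3.14].

## Interface

Orientations are given as [roll, pitch, yaw] about the fixed x, y, z axes, in that order (R = Rz(yaw) Ry(pitch) Rx(roll)).
In Python, from bench import robot, imaging gives the robot as it stands. The module is installed in compiled form; this text tells all that it offers.
- The arm moves only by the tool drive_tool, never from a script. Its argument "commands" is a list that holds one entry, the list of rows, each a list of 4 numbers: the shift along the tool's x, y, z as a fraction of full scale, then the turn about the tool's x as a fraction of full scale. A call has 1 to 20 rows; each row shifts and turns the commanded pose from where the row before left it, along the tool's axes as they then stand; what a row does not reach is not made up. Full scale, the value 1, is 0.25 m for a shift and 360 degrees for a turn. A row lasts 1/10 s, in which the tool goes at most 50 mm and 8.59 degrees, less where a joint would pass 70% of its speed; a pose out of reach is approached as far as the arm can. A call with a number of a shift or a turn outside -1 to 1 is refused whole. A call with a gripper value outside its range is refused whole. "grip" is the opening, from 0 (shut) to 1 (fully open), set as the call begins (left out, the last holds). The fingers move at their own pace and stop on an object; the grip force is fixed at half the most. Time passes only in rows, so rows that do not move let the fingers close. It gives the time, the measured TCP pose, the force and the opening at its end, in the units of the state.
- robot.get_obs(): the state, without advancing time (a new reading comes with each control period).
- imaging.snapshot(name): name is "side" or "top"; returns a dict with "pixels" (480x640x3 uint8, red, green, blue), "z_map" (480x640 float32, m along the optical axis (not along the pixel's ray), 0 where there is no reading), "mtx" (3x3 intrinsics, pixels), "extrinsics" (4x4, takes a point from world to camera coordinates). Camera axes: x right, y up, looking along -z (the intrinsics and any distortion apply to the point x, -y, -z); pixel columns grow to the right and rows downward; lengths in m; the calibration is good to about 2 mm. A picture is of the moment at which its call begins.
- robot.close_job(): hands the job in, once; it reports no verdict.
The state is a dict: "time": time; "joint_positions": joint angles; "qvel": joint speeds; "joint_torque": joint torques, N m; "tool_pos": TCP position; "ee_rot": TCP orientation; "wrist_force": force on the tool from outside, world axes, zero at the start; "wrist_torque": the same for the moment, N m; "width": finger opening in m.
Only numpy, scipy, OpenCV 4.12 (cv2) and the standard library are available. Lean on these libraries where they do the work, as an engineer would, in place of code of your own. Each camera call takes 0.05 s, during which the arm holds its last target.

## Working session

There is one attempt and no reset: what is moved stays moved. The work goes in short steps, Python scripts to look and compute and a tool call to move; the robot and the scene stay as the last step left them, time stands still between calls to the robot, and variables do not carry over. Pictures are saved under pics/ and viewed, and the job is handed in when it is done.

Besides the shell and the picture viewer there is one more tool, called after "Emit:" as name([rows], argument=value, ...), one row to a line, values as JSON. drive_tool: Moves the arm, as the interface text tells. Shift numbers are shares of 0.25 m and turn numbers shares of 360 degrees, none past 1 either way. Its arguments: {"type":"object","properties":{"commands":{"type":"array","items":{"type":"array","items":{"type":"array","items":{"type":"number","minimum":-1,"maximum":1}}}},"grip":{"type":"number"}},"required":["commands"]}

```bash
mkdir -p pics; cat > h.py <<'E'
import numpy as np, cv2
from bench import robot, imaging
def snap(n,f):
    s=imaging.snapshot(n); cv2.imwrite('pics/'+f,s['pixels'][:,:,::-1]); np.savez('pics/'+f+'.npz',**s); return s
def onplane(s,u,v,z):
    K=s['mtx'];E=s['extrinsics'];R=E[:3,:3];t=E[:3,3]
    d=np.array([(u-K[0,2])/K[0,0],-(v-K[1,2])/K[1,1],-1.]);dw=R.T@d;c=-R.T@t
    return c+dw*(z-c[2])/dw[2]
def proj(s,p):
    q=s['extrinsics'][:3,:3]@np.array(p)+s['extrinsics'][:3,3];k=s['mtx']@np.array([q[0],-q[1],-q[2]]);return k[:2]/k[2]
E
python3 - <<'E'
from h import *
for n in('top','side'):
    s=snap(n,n+'1.png');print(n,[k for k in s],s['mtx'],s['extrinsics'])
o=robot.get_obs();print(o)
E
```

```text
top ['pixels', 'z_map', 'mtx', 'extrinsics'] [[493.22811505   0.         318.71635499]
 [  0.         493.22811505 238.64381445]
 [  0.           0.           1.        ]] [[ 0.02588198 -0.99966443  0.00107705  0.0778007 ]
 [ 0.9846522   0.0256793   0.17262853 -0.58494757]
 [-0.17259826 -0.00340745  0.98498641 -0.96456206]
 [ 0.          0.          0.          1.        ]]
side ['pixels', 'z_map', 'mtx', 'extrinsics'] [[609.28420041   0.         312.52219725]
 [  0.         609.28420041 231.3921926 ]
 [  0.           0.           1.        ]] [[-0.99722405 -0.07287452 -0.0152805   0.57757766]
 [ 0.04379255 -0.73999767  0.67118229 -0.01955704]
 [-0.06021962  0.66864995  0.74113483 -1.2635567 ]
 [ 0.          0.          0.          1.        ]]
{'time': 0.1, 'joint_positions': array([-1.39010531e+00,  8.78646028e-02,  1.37209620e+00,  2.16402861e-06,
        1.68359516e+00, -1.03110913e-01]), 'qvel': array([-0.0018427 , -0.00072406, -0.0029774 ,  0.00118318, -0.00088472,
        0.00015179]), 'joint_torque': array([ 2.09410937e-03, -3.41253483e+01, -3.03300762e+01,  7.19144451e-02,
        3.04043025e-02, -9.99641406e-05]), 'tool_pos': array([ 0.15390548, -0.52751339,  0.20443374]), 'ee_rot': array([-1.67500271,  1.56883301,  1.75039211]), 'wrist_force': array([0.20431474, 0.00956928, 0.34206607]), 'wrist_torque': array([-0.00420163,  0.05705334, -0.01213836]), 'width': 0.0937341702560367}
```

View pics/top1.png

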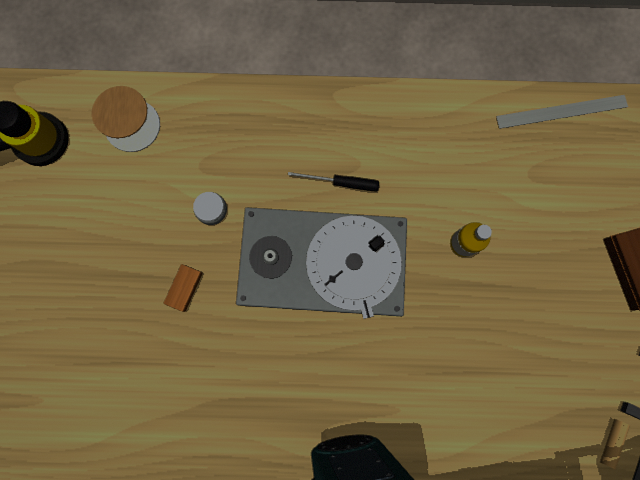

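View pics/side1.png

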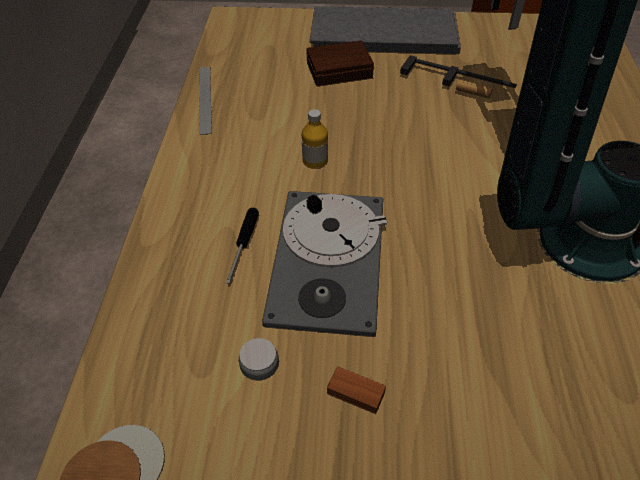

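```bash
python3 - <<'E'
import numpy as np,cv2
for n,(x0,y0,x1,y1) in dict(top=(300,205,410,325),side=(265,185,395,275)).items():
    im=cv2.imread(f'pics/{n}1.png')[y0:y1,x0:x1]
    cv2.imwrite(f'pics/{n}1z.png',cv2.resize(im,None,fx=5,fy=5,interpolation=cv2.INTER_CUBIC))
E
```

```text
(no output)
```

View pics/top1z.png

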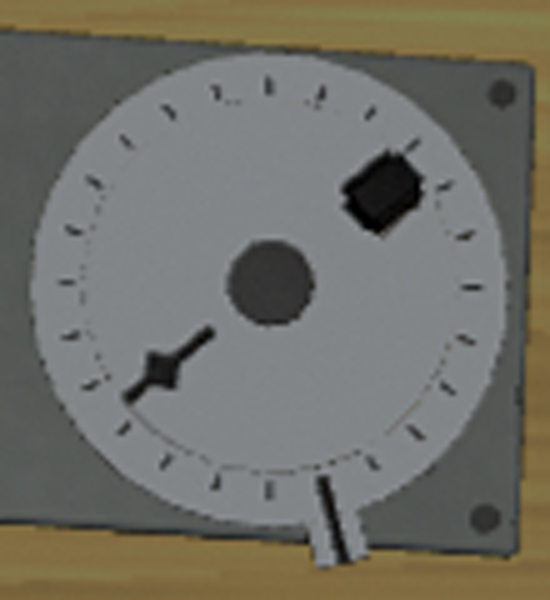

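View pics/side1z.png

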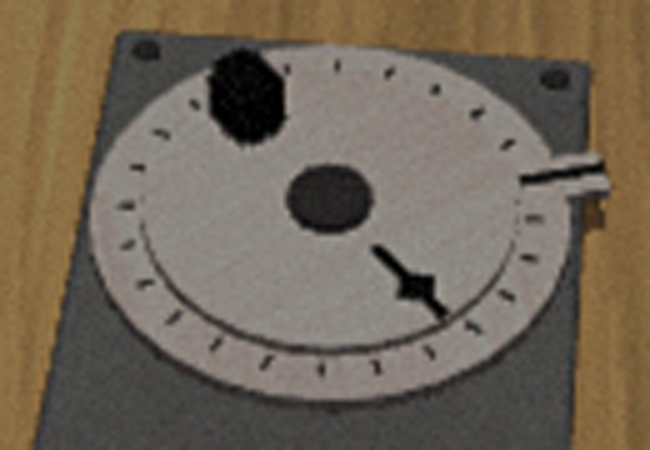

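```bash
cat > m.py <<'E'
from h import *
def load(f): return dict(np.load('pics/'+f+'.npz'))
def sample(s,P):
    g=cv2.cvtColor(s['pixels'],cv2.COLOR_RGB2GRAY).astype(np.float32)
    uv=np.array([proj(s,p) for p in P.reshape(-1,3)]).astype(np.float32).reshape(P.shape[:-1]+(2,))
    return cv2.remap(g,uv[...,0],uv[...,1],cv2.INTER_LINEAR)
def hub(s,c0):
    # dark disc hub at z=.039
    xs=np.arange(-.028,.0281,.0007);X,Y=np.meshgrid(xs,xs,indexing='ij')
    P=np.stack([c0[0]+X,c0[1]+Y,0*X+.039],-1);g=sample(s,P)
    t=(np.percentile(g,5)+np.percentile(g,90))/2
    m=(g<t).astype(np.uint8);n,l,st,ce=cv2.connectedComponentsWithStats(m)
    k=1+np.argmax(st[1:,4]);return np.array([c0[0]+xs[0]+ce[k][1]*.0007,c0[1]+xs[0]+ce[k][0]*.0007]),np.sqrt(st[k,4]*.0007**2/np.pi)
def polar(s,c,z,rs,th):
    R,T=np.meshgrid(rs,th,indexing='ij');P=np.stack([c[0]+R*np.cos(T),c[1]+R*np.sin(T),0*R+z],-1);return sample(s,P)
def linefit(s,c,z,rs,th0,w=.25):
    # local cross-sections: centroid of darkness at each radius, PCA/line fit
    th=np.linspace(th0-w,th0+w,161);g=polar(s,c,z,rs,th);pts=[]
    for r,row in zip(rs,g):
        d=np.clip(np.median(row)-row-12,0,None)
        if d.sum()<20: continue
        a=(d*th).sum()/d.sum();pts.append(c+r*np.array([np.cos(a),np.sin(a)]))
    pts=np.array(pts);v=cv2.fitLine(pts.astype(np.float32),cv2.DIST_HUBER,0,1e-4,1e-5).ravel()
    d=v[:2]*np.sign(v[:2]@np.array([np.cos(th0),np.sin(th0)]))
    q=pts.mean(0);off=np.cross(d,c-q)
    m=np.arctan2(*(q-c)[::-1])
    return np.degrees(np.arctan2(d[1],d[0])),np.degrees(m),off,len(pts)
def measure(s,ti,tl,c0):
    c,r=hub(s,c0)
    i=linefit(s,c,.034,np.arange(.033,.076,.001),np.radians(ti));l=linefit(s,c,.028,np.arange(.085,.116,.001),np.radians(tl),.12)
    print('hub',c.round(4),r.round(4),'index',np.round(i,4),'long',np.round(l,4),'to go (mean-angle)',round((l[1]-i[1]+180)%360-180,2));return c,i,l
E
python3 - <<'E' 2>/dev/null
from m import *
T=load('top1.png');S=load('side1.png')
zt=lambda u,v:(300+u/5-.4,205+v/5-.4)
zs=lambda u,v:(265+u/5-.4,185+v/5-.4)
for s,z,h,i,l,tb in((T,zt,(271,282),(126,400),(343,560),(385,190)),(S,zs,(330,199),(442,316),(600,172),(245,85))):
    H=onplane(s,*z(*h),.039);I=onplane(s,*z(*i),.034);L=onplane(s,*z(*l),.028);B=onplane(s,*z(*tb),.06)
    a=lambda p:np.degrees(np.arctan2(*(p-H)[1::-1]))
    print(H,a(I),np.linalg.norm((I-H)[:2]),a(L),np.linalg.norm((L-H)[:2]),'tab',B,a(B),np.linalg.norm((B-H)[:2]))
    measure(s,a(I),a(L),H[:2])
E
```

```text
[0.53979913 0.01931095 0.039     ] 130.3437825798962 0.07702003513099419 -164.21123328080773 0.11696065883184446 tab [ 0.57601691 -0.02515433  0.06      ] -50.83655037883914 0.05734883183393377
hub [0.5393 0.0194] 0.0178 index [1.304227e+02 1.298901e+02 5.000000e-04 4.300000e+01] long [-1.653987e+02 -1.639897e+02 -2.500000e-03  3.100000e+01] to go (mean-angle) 66.12
[0.5397448  0.02145756 0.039     ] 130.30667938175014 0.07385075896930955 -163.89133908477658 0.1161051413652488 tab [ 0.57759718 -0.02163465  0.06      ] -48.70378995072705 0.057356265601803895
hub [0.54   0.0212] 0.0188 index [ 1.297383e+02  1.317171e+02 -1.900000e-03  4.300000e+01] long [-1.720998e+02 -1.634783e+02 -1.500000e-02  3.100000e+01] to go (mean-angle) 64.8
```

```bash
python3 - <<'E' 2>/dev/null
from m import *
from scipy.spatial.transform import Rotation as Ro
o=robot.get_obs();R=Ro.from_euler('xyz',o['ee_rot']).as_matrix();print(R.round(3))
T=load('top1.png');print('glue',onplane(T,484,232,.14),'driver',onplane(T,355,183,.02))
ax=np.array([.5396,.0203])
# tool z axis target = push direction (tangent CCW) at tab angle
tab=np.radians(-49.5);rad=np.array([np.cos(tab),np.sin(tab)]);tan=np.array([-rad[1],rad[0]])
for st in(.055,.020+.008):
    p=ax+.058*rad-st*tan
    d=np.array([*p,.0])-o['tool_pos'];print('start pt',p,'tool-frame shift /.25',(R.T@d)/.25)
print('tanyaw',np.degrees(np.arctan2(tan[1],tan[0])),'zyaw',np.degrees(np.arctan2(R[1,2],R[0,2])),'yyaw',np.degrees(np.arctan2(R[1,1],R[0,1])))
E
```

```text
[[-0.     0.28  -0.96 ]
 [ 0.002 -0.96  -0.28 ]
 [-1.    -0.002 -0.   ]]
glue [ 0.58788417 -0.21767981  0.14      ] driver [0.7124494  0.01770992 0.02      ]
start pt [ 0.53544566 -0.05952319] tool-frame shift /.25 [ 0.82081429 -1.36814158 -1.98910704]
start pt [ 0.55597662 -0.04198809] tool-frame shift /.25 [ 0.82092098 -1.41248078 -2.08758559]
tanyaw 40.5 zyaw -163.73934479125157 yyaw -73.73932194329753
```

Emit:
drive_tool([
  [[0, -0.05, -0.07, 0], [0, -0.1, -0.145, 0], [0, -0.1, -0.145, 0], [0, -0.1, -0.145, 0], [0, -0.1, -0.145, 0], [0, -0.1, -0.145, 0], [0, -0.1, -0.145, 0], [0, -0.1, -0.145, 0], [0, -0.1, -0.145, 0], [0, -0.1, -0.145, 0], [0, -0.1, -0.145, 0], [0, -0.1, -0.145, 0], [0, -0.1, -0.145, 0], [0, -0.1, -0.145, 0], [0, -0.035, -0.07, 0], [0, 0, 0, -0.0224], [0, 0, 0, -0.0224], [0, 0, 0, -0.0224], [0, 0, 0, 0], [0, 0, 0, 0]],
], grip=0)

```text
time: 2.1
tool_pos: [0.5428, -0.0538, 0.205]
ee_rot: [-0.818, 1.57, 3.026]
wrist_force: [-0.8, -0.4, 0.5]
width: 0.0007
```

```bash
cat > st.py <<'E'
from m import *
from scipy.spatial.transform import Rotation as Ro
def st(ax=np.array([.5396,.0203])):
    o=robot.get_obs();R=Ro.from_euler('xyz',o['ee_rot']).as_matrix();p=o['tool_pos']
    d=p[:2]-ax
    print('t',o['time'].__round__(2),'p',p.round(4),'F',o['wrist_force'].round(2),'w',round(o['width'],4),'tcp polar',np.linalg.norm(d).round(4),np.degrees(np.arctan2(d[1],d[0])).round(2),'-z yaw',np.degrees(np.arctan2(-R[1,2],-R[0,2])).round(2),'q',o['joint_positions'].round(2))
    return o,R
E
python3 - <<'E' 2>/dev/null
from st import *
o,R=st();ax=np.array([.5396,.0203]);tab=np.radians(-49.5);rad=np.array([np.cos(tab),np.sin(tab)]);tan=np.array([-rad[1],rad[0]])
d=o['tool_pos'][:2]-ax-.058*rad;print('rad err',d@rad,'tan',d@tan)
E
```

```text
t 2.1 p [ 0.5428 -0.0538  0.205 ] F [-0.76 -0.43  0.46] w 0.0007 tcp polar 0.0742 -87.5 -z yaw 40.28 q [-0.2   0.08  1.38 -0.    1.68  0.66]
rad err 0.00048547549940158033 tan -0.045694514241440325
```

Emit:
drive_tool([
  [[0.1, 0, 0, 0], [0.12, 0, 0, 0], [0.12, 0, 0, 0], [0.12, 0, 0, 0], [0.1, 0, 0, 0], [0.06, 0, 0, 0], [0.02, 0, 0, 0], [0, 0, 0, 0]],
], grip=0)

```text
time: 2.9
tool_pos: [0.543, -0.0539, 0.0453]
ee_rot: [-0.773, 1.57, 3.074]
wrist_force: [-0.5, -0.1, 1.0]
width: 0.0001
```

```bash
python3 - <<'E' 2>/dev/null
from st import *
o,R=st();snap('top','top2.png');snap('side','side2.png')
for n,(x0,y0,x1,y1) in dict(top=(280,190,440,310),side=(255,145,415,265)).items():
    im=cv2.imread(f'pics/{n}2.png')[y0:y1,x0:x1]
    cv2.imwrite(f'pics/{n}2z.png',cv2.resize(im,None,fx=4,fy=4,interpolation=cv2.INTER_CUBIC))
E
```

```text
t 2.9 p [ 0.543  -0.0539  0.0453] F [-0.54 -0.15  0.96] w 0.0001 tcp polar 0.0743 -87.4 -z yaw 40.4 q [-0.2   0.16  1.61 -0.    1.37  0.66]
```

View pics/side2z.png

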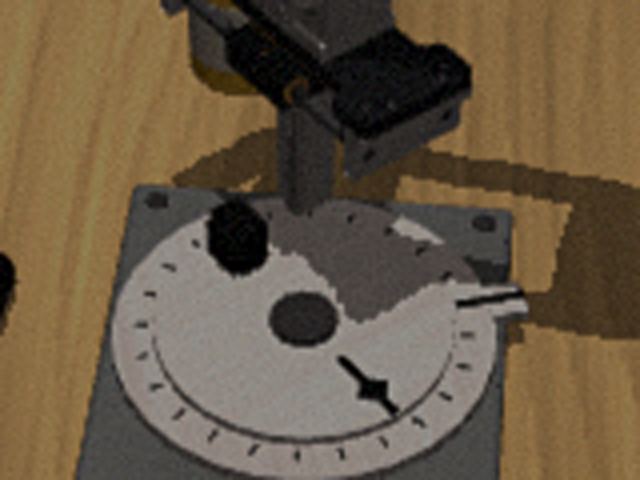

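View pics/top2z.png

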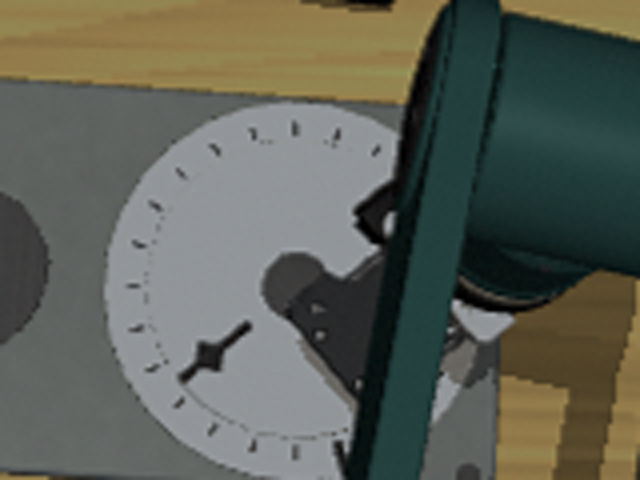

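Emit:
drive_tool([
  [[0, 0, -0.016, 0], [0, 0, -0.016, 0], [0, 0, -0.016, 0], [0, 0, -0.016, 0], [0, 0, -0.016, 0], [0, 0, -0.008, 0], [0, 0, -0.006, 0], [0, 0, -0.006, 0], [0, 0.002, -0.0061, -0.00417], [0, 0.002, -0.0061, -0.00417], [0, 0.002, -0.0061, -0.00417], [0, 0.002, -0.0061, -0.00417], [0, 0.002, -0.0061, -0.00417], [0, 0.002, -0.0061, -0.00417], [0, 0, 0, 0]],
])

```text
time: 4.5
tool_pos: [0.5711, -0.0335, 0.0454]
ee_rot: [1.867, 1.57, -0.411]
wrist_force: [0.6, -3.8, -0.4]
width: 0.0005
```

```bash
python3 - <<'E' 2>/dev/null
from st import *
o,R=st();s=snap('top','top3.png');S=snap('side','side3.png');measure(s,135,-164,np.array([.5393,.0194]));measure(S,135,-164,np.array([.54,.0212]))
for n,(x0,y0,x1,y1) in dict(top=(280,190,440,310),side=(255,145,415,265)).items():
    im=cv2.imread(f'pics/{n}3.png')[y0:y1,x0:x1]
    cv2.imwrite(f'pics/{n}3z.png',cv2.resize(im,None,fx=4,fy=4,interpolation=cv2.INTER_CUBIC))
E
```

```text
t 4.5 p [ 0.5711 -0.0335  0.0454] F [ 0.55 -3.79 -0.42] w 0.0005 tcp polar 0.0623 -59.59 -z yaw 49.51 q [-0.16  0.22  1.54 -0.    1.38  0.55]
hub [0.541  0.0116] 0.0265 index [1.409875e+02 1.358966e+02 4.900000e-03 4.000000e+01] long [ 1.703854e+02 -1.646083e+02 -4.100000e-02  1.000000e+01] to go (mean-angle) 59.5
hub [0.5357 0.0139] 0.0247 index [1.412988e+02 1.343804e+02 6.500000e-03 4.300000e+01] long [-1.634580e+02 -1.658617e+02  4.200000e-03  2.900000e+01] to go (mean-angle) 59.76
```

View pics/side3z.png

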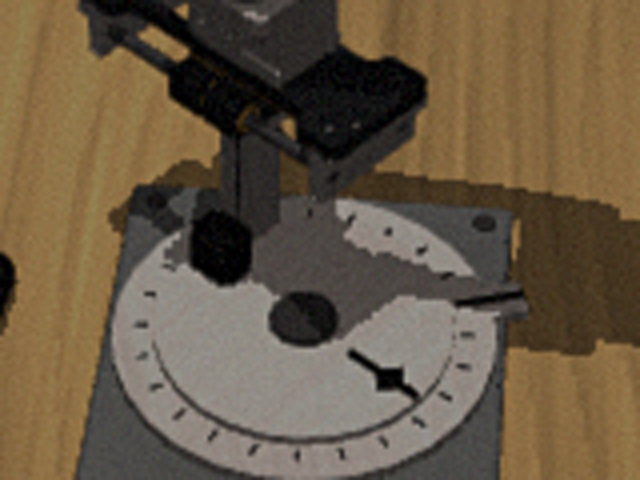

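Emit:
drive_tool([
  [[0, 0.0026, -0.0081, -0.00556], [0, 0.0026, -0.0081, -0.00556], [0, 0.0026, -0.0081, -0.00556], [0, 0.0026, -0.0081, -0.00556], [0, 0.0026, -0.0081, -0.00556], [0, 0.0026, -0.0081, -0.00556], [0, 0.0026, -0.0081, -0.00556], [0, 0.0026, -0.0081, -0.00556], [0, 0.0026, -0.0081, -0.00556], [0, 0.0026, -0.0081, -0.00556], [0, 0.0026, -0.0081, -0.00556], [0, 0.0026, -0.0081, -0.00556], [0, 0.0026, -0.0081, -0.00556], [0, 0.0026, -0.0081, -0.00556], [0, 0.0026, -0.0081, -0.00556], [0, 0.0026, -0.0081, -0.00556], [0, 0.0026, -0.0081, -0.00556], [0, 0.0026, -0.0081, -0.00556], [0, 0.0013, -0.004, -0.00278], [0, 0, 0, 0]],
])

```text
time: 6.6
tool_pos: [0.5964, -0.0039, 0.0455]
ee_rot: [1.888, 1.57, 0.256]
wrist_force: [1.2, -1.5, -1.0]
width: 0.0002
```

```bash
python3 - <<'E'
t=open('m.py').read().replace("def measure(s,ti,tl,c0):\n    c,r=hub(s,c0)","def measure(s,ti,tl,c0,fix=False):\n    c,r=(c0,np.array(0.)) if fix else hub(s,c0)")
open('m.py','w').write(t)
E
python3 - <<'E' 2>/dev/null
from st import *
o,R=st();s=snap('top','top4.png');S=snap('side','side4.png');measure(s,175,-164,np.array([.5393,.0194]),True);measure(S,175,-164,np.array([.54,.0212]),True)
for n,(x0,y0,x1,y1) in dict(top=(280,210,440,330),side=(255,145,415,265)).items():
    im=cv2.imread(f'pics/{n}4.png')[y0:y1,x0:x1]
    cv2.imwrite(f'pics/{n}4z.png',cv2.resize(im,None,fx=4,fy=4,interpolation=cv2.INTER_CUBIC))
E
```

```text
t 6.6 p [ 0.5964 -0.0039  0.0455] F [ 1.2  -1.53 -0.98] w 0.0002 tcp polar 0.0618 -23.08 -z yaw 86.49 q [-0.1   0.27  1.48  0.    1.39 -0.04]
hub [0.5393 0.0194] 0.0 index [ 1.725343e+02  1.759783e+02 -3.300000e-03  1.600000e+01] long [-1.165429e+02 -1.582022e+02  7.440000e-02  5.000000e+00] to go (mean-angle) 25.82
hub [0.54   0.0212] 0.0 index [-1.783891e+02 -1.769551e+02 -1.400000e-03  4.300000e+01] long [-1.629996e+02 -1.626810e+02 -6.000000e-04  3.100000e+01] to go (mean-angle) 14.27
```

View pics/side4z.png

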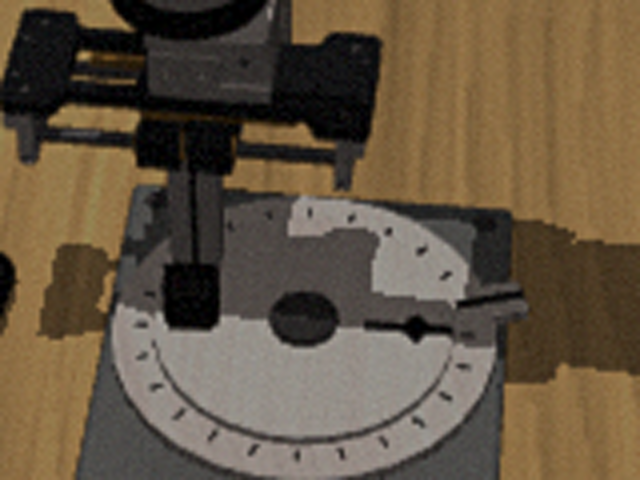

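View pics/top4z.png

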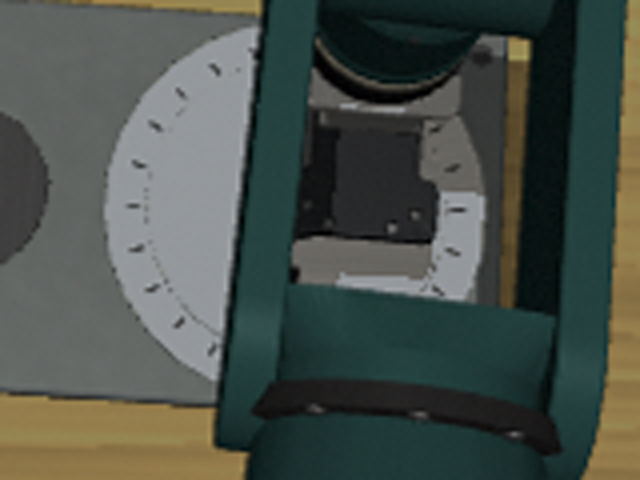

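Emit:
drive_tool([
  [[0, 0.0013, -0.0041, -0.00278], [0, 0.0013, -0.0041, -0.00278], [0, 0.0013, -0.0041, -0.00278], [0, 0.0013, -0.0041, -0.00278], [0, 0.0013, -0.0041, -0.00278], [0, 0.0013, -0.0041, -0.00278], [0, 0.0013, -0.0041, -0.00278], [0, 0.0013, -0.0041, -0.00278], [0, 0.0013, -0.0041, -0.00278], [0, 0, 0, 0]],
])

```text
time: 7.7
tool_pos: [0.599, 0.0053, 0.0456]
ee_rot: [1.948, 1.57, 0.473]
wrist_force: [2.0, -2.2, -1.2]
width: 0.0004
```

```bash
python3 - <<'E' 2>/dev/null
from st import *
o,R=st();S=snap('side','side5.png');measure(S,190,-164,np.array([.54,.0212]),True)
im=cv2.imread('pics/side5.png')[190:250,290:400]
cv2.imwrite('pics/side5z.png',cv2.resize(im,None,fx=7,fy=7,interpolation=cv2.INTER_CUBIC))
E
```

```text
t 7.7 p [0.599  0.0053 0.0456] F [ 2.05 -2.19 -1.25] w 0.0004 tcp polar 0.0613 -14.15 -z yaw 95.54 q [-0.09  0.28  1.47  0.    1.39 -0.18]
hub [0.54   0.0212] 0.0 index [-1.732315e+02 -1.691052e+02 -3.900000e-03  4.300000e+01] long [-1.624376e+02 -1.626081e+02  3.000000e-04  3.100000e+01] to go (mean-angle) 6.5
```

View pics/side5z.png

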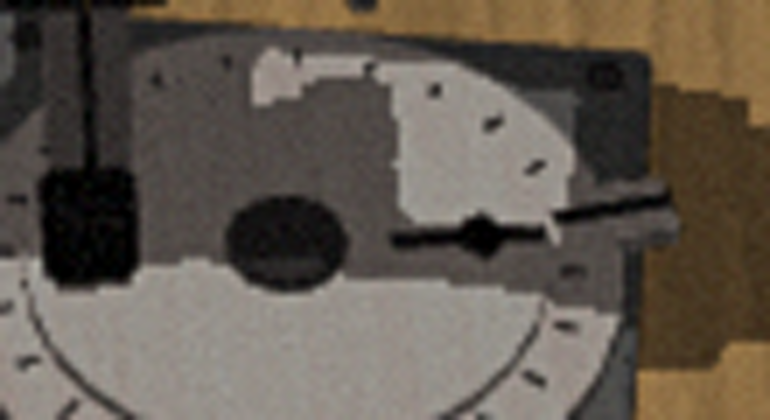

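```bash
python3 - <<'E' 2>/dev/null
from st import *
S=load('side5.png');z=lambda u,v,h:onplane(S,290+u/7-.43,190+v/7-.43,h)[:2]
a=lambda d:np.degrees(np.arctan2(d[1],d[0]))
i0,i1=z(392,240,.034),z(545,232,.034);l0,l1=z(557,216,.028),z(668,198,.028);d=z(483,236,.034)
print(a(i1-i0),a(l1-l0));
for c in([.54,.0212],[.5396,.0203]): print(a(i1-c),a(i0-c),a(d-c),a(l0-c),a(l1-c),np.linalg.norm(i1-c),np.linalg.norm(l1-c),np.linalg.norm(l0-c))
E
```

```text
-172.55563035678188 -164.21257041365212
-169.83493587687008 -165.95068176693056 -169.27701101006767 -161.93344565319532 -162.5966600569393 0.07707101622077749 0.11805932482298578 0.08371560546787034
-170.44538062248137 -167.37544425411764 -170.07584463999345 -162.43810725109202 -162.9573692398708 0.07652280186571662 0.11741077561770018 0.08305943922097275
```

Emit:
drive_tool([
  [[0, 0.0013, -0.0041, -0.00278], [0, 0.0013, -0.0041, -0.00278], [0, 0.0013, -0.0041, -0.00278], [0, 0.0013, -0.0041, -0.00278], [0, 0.0013, -0.0041, -0.00278], [0, 0.0006, -0.002, -0.00139], [0, 0, 0, 0]],
])

```text
time: 8.45
tool_pos: [0.5999, 0.0111, 0.0456]
ee_rot: [1.887, 1.57, 0.508]
wrist_force: [2.5, -2.6, -0.2]
width: 0.0006
```

```bash
python3 - <<'E' 2>/dev/null
from st import *
o,R=st();S=snap('side','side6.png');measure(S,193,-164,np.array([.54,.0212]),True)
im=cv2.imread('pics/side6.png')[190:250,290:400]
cv2.imwrite('pics/side6z.png',cv2.resize(im,None,fx=7,fy=7,interpolation=cv2.INTER_CUBIC))
E
```

```text
t 8.45 p [0.5999 0.0111 0.0456] F [ 2.54 -2.59 -0.25] w 0.0006 tcp polar 0.061 -8.67 -z yaw 101.02 q [-0.08  0.28  1.47  0.    1.39 -0.27]
hub [0.54   0.0212] 0.0 index [-1.676198e+02 -1.651545e+02 -2.300000e-03  4.300000e+01] long [-1.630173e+02 -1.626381e+02 -7.000000e-04  3.100000e+01] to go (mean-angle) 2.52
```

View pics/side6z.png

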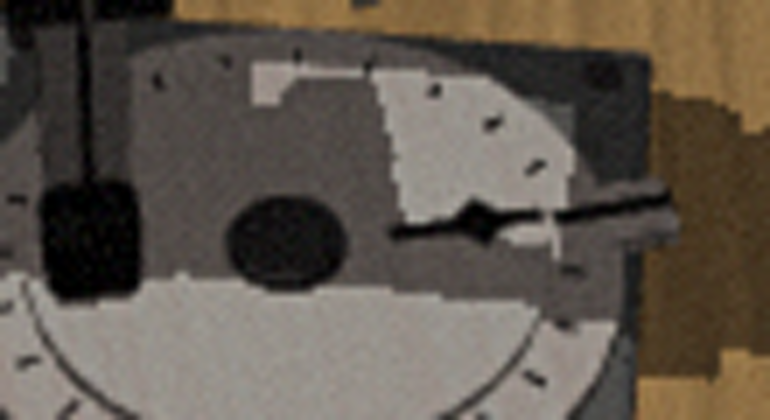

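Emit:
drive_tool([
  [[0, 0, 0.02, 0], [0, 0, 0.04, 0], [0, 0, 0.04, 0], [-0.1, 0, 0, 0], [-0.15, 0, 0, 0], [-0.15, 0, 0, 0], [-0.15, 0, 0, 0], [-0.1, -0.05, 0.05, 0], [0, -0.1, 0.13, 0], [0, -0.1, 0.13, 0], [0, -0.1, 0.13, 0], [0, -0.1, 0.13, 0], [0, -0.1, 0.13, 0], [0, -0.1, 0.13, 0], [0, -0.1, 0.13, 0], [0, -0.1, 0.13, 0], [0, -0.1, 0.13, 0], [0, 0, 0, 0], [0, 0, 0, 0]],
])

```text
time: 10.4
tool_pos: [0.4288, -0.3591, 0.2076]
ee_rot: [-3.09, 1.569, 1.811]
wrist_force: [0.7, 0.1, -0.1]
width: 0.0005
```

```bash
cat > look.py <<'E'
import sys
from st import *
k=sys.argv[1];th=float(sys.argv[2])
o,R=st()
for n,(x0,y0,x1,y1),c in(('top',(300,205,410,325),[.5393,.0194]),('side',(265,185,395,275),[.54,.0212])):
    s=snap(n,f'{n}{k}.png')
    measure(s,th,-164,np.array(c)); measure(s,th,-164,np.array([.5396,.0203]),True)
    im=cv2.imread(f'pics/{n}{k}.png')[y0:y1,x0:x1];cv2.imwrite(f'pics/{n}{k}z.png',cv2.resize(im,None,fx=5,fy=5,interpolation=cv2.INTER_CUBIC))
E
python3 look.py 7 193 2>/dev/null
```

```text
t 10.4 p [ 0.4288 -0.3591  0.2076] F [ 0.65  0.13 -0.07] w 0.0005 tcp polar 0.3953 -106.28 -z yaw 100.85 q [-0.8   0.11  1.34  0.    1.69 -0.99]
hub [0.5394 0.0194] 0.0178 index [-1.660767e+02 -1.658624e+02 -2.000000e-04  4.300000e+01] long [-1.643752e+02 -1.638626e+02 -9.000000e-04  3.100000e+01] to go (mean-angle) 2.0
hub [0.5396 0.0203] 0.0 index [-1.658659e+02 -1.649907e+02 -8.000000e-04  4.300000e+01] long [-1.645525e+02 -1.637294e+02 -1.400000e-03  3.100000e+01] to go (mean-angle) 1.26
hub [0.54   0.0214] 0.0188 index [-1.660637e+02 -1.630731e+02 -2.800000e-03  4.300000e+01] long [-1.743307e+02 -1.635731e+02 -1.870000e-02  3.100000e+01] to go (mean-angle) -0.5
hub [0.5396 0.0203] 0.0 index [-1.662699e+02 -1.640797e+02 -2.100000e-03  4.300000e+01] long [-1.697192e+02 -1.636785e+02 -1.050000e-02  3.100000e+01] to go (mean-angle) 0.4
```

View pics/top7z.png

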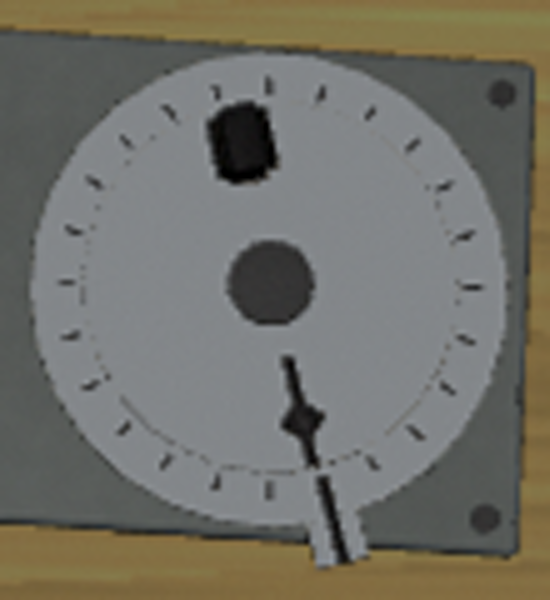

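View pics/side7z.png

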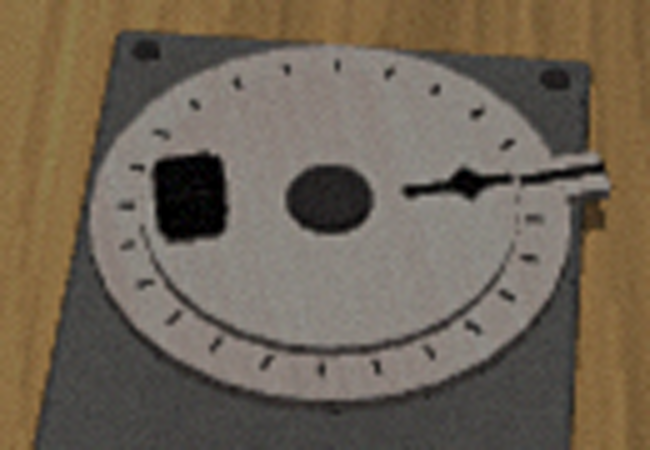

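```bash
cat > tk.py <<'E'
from st import *
import sys
def ticks(s,c,lo):
    c=np.array(c)
    for it in range(4):
        P=[];K=[]
        for k in range(1,24):
            t0=np.radians(lo+15*k);th=np.linspace(t0-.07,t0+.07,81);g=polar(s,c,.028,np.arange(.0835,.0885,.0005),th)
            p=g.mean(0);d=np.clip(np.median(p)-p-6,0,None)
            if d.sum()<30: continue
            a=(d*th).sum()/d.sum()
            P.append(a-np.radians(15*k));K.append(t0)
        P=np.array(P);K=np.array(K);r=.086
        # a - 15k = lo + (-dx sin + dy cos)/r
        A=np.stack([np.ones_like(K),-np.sin(K)/r,np.cos(K)/r],1);w=np.ones(len(P))
        for _ in range(8):
            x=np.linalg.lstsq(A*w[:,None],P*w,rcond=None)[0];res=P-A@x;w=1/np.sqrt(1+(res/.01)**2)
        c=c+x[1:];lo=np.degrees(x[0])
    return c,lo,len(P),np.degrees(np.std(res))
if __name__=='__main__':
  k=sys.argv[1];th=float(sys.argv[2])
  for n,c in(('top',[.5393,.0194]),('side',[.54,.0212])):
    s=load(f'{n}{k}.png');c,lo,N,sd=ticks(s,c,-164.3);print(n,'axis',c.round(4),'long by ticks',round(lo,2),N,round(sd,2))
    i=linefit(s,c,.034,np.arange(.034,.076,.001),np.radians(th),.2);print(' index dir/mean/off',np.round(i,4))
    l=linefit(s,c,.028,np.arange(.084,.098,.001),np.radians(-164.3),.09);print(' long dir/mean/off',np.round(l,4))
E
python3 tk.py 7 194 2>/dev/null;  python3 tk.py 1 130 2>/dev/null
```

```text
top axis [0.5398 0.0192] long by ticks -164.18 23 0.12
 index dir/mean/off [-1.661863e+02 -1.659239e+02 -2.000000e-04  4.100000e+01]
 long dir/mean/off [-1.645097e+02 -1.640921e+02 -7.000000e-04  1.400000e+01]
side axis [0.54   0.0186] long by ticks -164.18 23 0.14
 index dir/mean/off [-1.664578e+02 -1.659045e+02 -5.000000e-04  4.000000e+01]
 long dir/mean/off [-1.622864e+02 -1.640678e+02  2.800000e-03  1.400000e+01]
top axis [0.5398 0.0192] long by ticks -164.18 23 0.12
 index dir/mean/off [1.303352e+02 1.301426e+02 2.000000e-04 3.900000e+01]
 long dir/mean/off [-1.645316e+02 -1.640957e+02 -7.000000e-04  1.400000e+01]
side axis [0.5401 0.0186] long by ticks -164.16 22 0.51
 index dir/mean/off [ 1.299570e+02  1.300445e+02 -1.000000e-04  4.000000e+01]
 long dir/mean/off [-1.620526e+02 -1.640449e+02  3.100000e-03  1.400000e+01]
```

Emit:
drive_tool([
  [[0, 0.1, -0.13, 0], [0, 0.1, -0.13, 0], [0, 0.1, -0.13, 0], [0, 0.1, -0.13, 0], [0, 0.1, -0.13, 0], [0, 0.1, -0.13, 0], [0, 0.1, -0.13, 0], [0, 0.1, -0.13, 0], [0, 0.1, -0.13, 0], [0, 0.05, -0.05, 0], [0.15, 0, 0, 0], [0.15, 0, 0, 0], [0.15, 0, 0, 0], [0.12, 0, 0, 0], [0.08, 0, 0, 0], [0, 0, -0.04, 0], [0, 0, -0.02, 0], [0, 0, 0, 0], [0, 0, 0, 0]],
])

```text
time: 12.4
tool_pos: [0.603, 0.0014, 0.0477]
ee_rot: [1.219, 1.567, -0.159]
wrist_force: [-0.6, -0.6, 0.2]
width: 0.0003
```

```bash
cat > go.py <<'E'
from st import *
o,R=st(np.array([.5398,.0192]))
d=np.array([.6001,.0130,.0456])-o['tool_pos'];print('to target /.25',(R.T@d/.25).round(4))
E
python3 go.py 2>/dev/null
```

```text
t 12.4 p [0.603  0.0014 0.0477] F [-0.57 -0.63  0.2 ] w 0.0003 tcp polar 0.0657 -15.73 -z yaw 101.05 q [-0.09  0.28  1.46 -0.    1.39 -0.28]
to target /.25 [ 0.0085 -0.0027 -0.0479]
```

Emit:
drive_tool([
  [[0.008, 0, -0.01, 0], [0, 0, -0.01, 0], [0, 0, -0.01, 0], [0, 0, -0.005, -0.005], [0, -0.003, -0.005, 0], [0, 0, -0.003, 0], [0, 0, -0.002, 0], [0, 0, 0, 0], [0, 0, 0, 0]],
])

```text
time: 13.3
tool_pos: [0.5988, 0.0114, 0.0434]
ee_rot: [-0.177, 1.57, -1.525]
wrist_force: [0.3, -2.5, -0.9]
width: 0.0006
```

```bash
python3 go.py 2>/dev/null; python3 - <<'E' 2>/dev/null
from st import *
S=snap('side','side8.png')
im=cv2.imread('pics/side8.png')[190:250,290:400]
cv2.imwrite('pics/side8z.png',cv2.resize(im,None,fx=7,fy=7,interpolation=cv2.INTER_CUBIC))
E
```

```text
t 13.3 p [0.5988 0.0114 0.0434] F [ 0.29 -2.48 -0.88] w 0.0006 tcp polar 0.0595 -7.56 -z yaw 102.78 q [-0.08  0.28  1.48 -0.    1.39 -0.3 ]
to target /.25 [-0.0087  0.0064 -0.0052]
```

View pics/side8z.png

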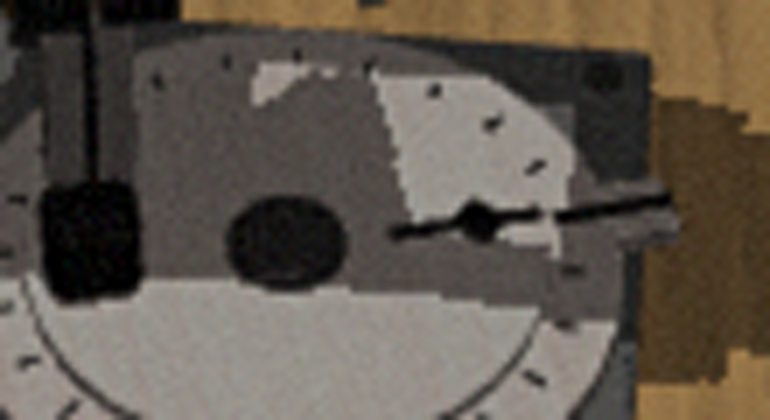

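Emit:
drive_tool([
  [[0, 0, -0.002, 0], [0, 0, -0.002, 0], [0, 0, -0.001, 0], [0, 0, 0, 0], [0, 0, 0, 0]],
])

```text
time: 13.85
tool_pos: [0.5988, 0.0132, 0.0435]
ee_rot: [1.263, 1.57, -0.085]
wrist_force: [1.1, -2.5, -1.6]
width: 0.0007
```

```bash
python3 go.py 2>/dev/null
```

```text
t 13.85 p [0.5988 0.0132 0.0435] F [ 1.14 -2.47 -1.56] w 0.0007 tcp polar 0.0593 -5.83 -z yaw 102.8 q [-0.07  0.28  1.48 -0.    1.39 -0.3 ]
to target /.25 [-0.0084  0.005   0.0019]
```

Emit:
drive_tool([
  [[0, 0, 0.02, 0], [0, 0, 0.04, 0], [0, 0, 0.04, 0], [-0.1, 0, 0, 0], [-0.15, 0, 0, 0], [-0.15, 0, 0, 0], [-0.15, 0, 0, 0], [-0.1, -0.05, 0.05, 0], [0, -0.1, 0.13, 0], [0, -0.1, 0.13, 0], [0, -0.1, 0.13, 0], [0, -0.1, 0.13, 0], [0, -0.1, 0.13, 0], [0, -0.1, 0.13, 0], [0, -0.1, 0.13, 0], [0, -0.1, 0.13, 0], [0, -0.1, 0.13, 0], [0, 0, 0, 0], [0, 0, 0, 0]],
])

```text
time: 15.75
tool_pos: [0.4393, -0.3621, 0.2057]
ee_rot: [2.928, 1.57, 1.578]
wrist_force: [0.4, -0.1, -0.6]
width: 0.0002
```

```bash
python3 look.py 9 196 2>/dev/null | head -1; python3 tk.py 9 196 2>/dev/null
```

```text
t 15.75 p [ 0.4393 -0.3621  0.2057] F [ 0.42 -0.07 -0.59] w 0.0002 tcp polar 0.3954 -104.7 -z yaw 102.65 q [-0.79  0.13  1.32  0.    1.69 -1.01]
top axis [0.5398 0.0192] long by ticks -164.18 23 0.12
 index dir/mean/off [-1.638525e+02 -1.636748e+02 -2.000000e-04  3.900000e+01]
 long dir/mean/off [-1.645618e+02 -1.640961e+02 -7.000000e-04  1.400000e+01]
side axis [0.54   0.0186] long by ticks -164.17 23 0.14
 index dir/mean/off [-1.637829e+02 -1.636337e+02 -1.000000e-04  4.200000e+01]
 long dir/mean/off [-1.623592e+02 -1.640652e+02  2.700000e-03  1.400000e+01]
```

View pics/top9z.png

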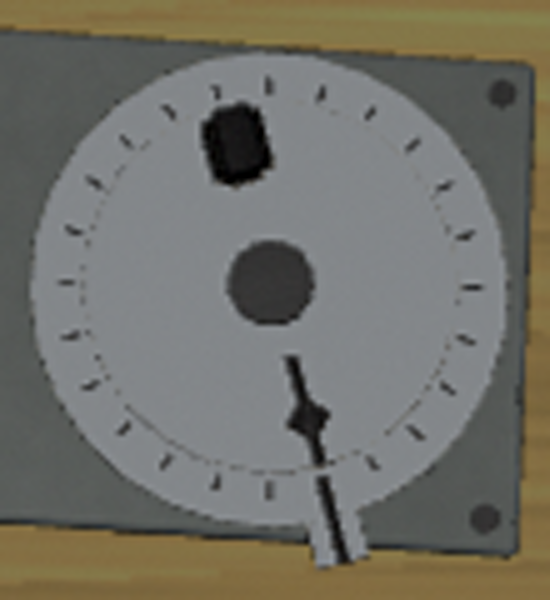

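View pics/side9.png

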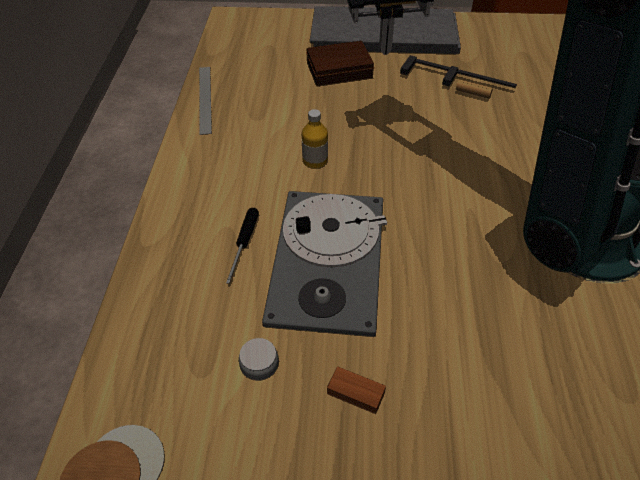

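```bash
python3 -c "
from bench import robot
print(robot.get_obs()['qvel'].round(3)); robot.close_job()"
```

```text
[ 0.021 -0.005  0.002 -0.002 -0.002 -0.001]
the job is handed in; nothing more can be done
```

I turned the dial about 66° counter-clockwise by pushing only pad_left with the closed fingertips. After a first push I backed off to measure, then gave one small corrective push, withdrew the hand clear of everything and handed the job in at about 16 s.

- **Alignment:** with the hand away, the index line reads −163.65° in both cameras. The long line reads −164.18° from the tick fit and −164.08° from the line itself. That is 0.4–0.5° past the line, about 0.6 mm at the index tip. I accepted this and did not push back.
- **Disagreement:** my fitted direction for the long line alone was less reliable. It read −164.6° from the top and −162.4° from the side, so I relied on the two readings above.
- **Contact:** the readings I took while pushing stayed at about 4 N or less, and no pinching was involved.
- **Bystanders:** the glue, wax, offcut and driver look unmoved in the last side picture. I did not measure them numerically.

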